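# Hold the rinsed lint screen ready over the dryer's filter slot

## Robot

A 7-joint arm with a two-finger parallel gripper is mounted at the origin on a cart in front of the work surface, level with it; the furniture and walls round the work are solid. World frame = base frame: x ahead of the robot, y to its left, z up, the work surface at z = 0. Lengths are in m, angles in rad, forces in N, time in s.
With the tool pointing down it reaches from about 0.4 to 0.85 m from the base axis. Payload 10.4 kg.
Tool frame: the origin (TCP) lies midway between the tips of the shut fingers; the grasp point (between the pads) lies 19 mm behind it; z points along the fingers, y is the line along which they close (so a half turn about z gives the same grasp; the last joint's range is limited). The gripper opens to 87 mm and grips with 3 to 60 N. Pads are 19 mm wide; open, the fingers measure 117 mm over their backs; the gripper's body (75 mm by 190 mm) begins 51 mm behind the grasp point.
Start: joints at [1.244, 0.332, -0.065, 1.46, 0.022, 1.35, -0.088], TCP at [0.187, -0.596, 0.223] pointing down, gripper open.
Joint ranges: [-2.6, 2.6], [-0.5, 2.12], [-1.47, 1.34], [0.16, 2.42], [-1.27, 4.41], [0.06, 2.06], [-2.6, 2.6]. Speed limits (rad/s): [2.22, 2.22, 2.79, 2.79, 3.14, 3.14, 3.14].

## Interface

Orientations are given as a unit quaternion [x, y, z, w].
In Python, from bench import r gives the robot as it stands.
- The arm moves only by the tool move_arm, never from a script. Its argument "targets" is a list of rows, each a list of 3 entries, a list of its own where there are three numbers: the shift along the tool's x, y, z in cm, then the turn, a rotation vector about the tool's x, y, z in rad, then the opening in per cent of the stroke, from 0 (shut) to 100 (fully open). In form: [[[x, y, z], [wx, wy, wz], gripper], ...]. A call has 1 to 20 rows; each row shifts and turns the commanded pose from where the row before left it, along the tool's axes as they then stand; what a row does not reach is not made up. A row lasts 1/8 s, in which the tool goes at most 62.5 mm and 10.7 degrees, less where a joint would pass 70% of its speed; a pose out of reach is approached as far as the arm can. A call with a gripper value outside its range is refused whole. The fingers move at their own pace and stop on an object; "grip_force" is the grip in N (left out, the last holds). Time passes only in rows, so rows that do not move let the fingers close. It gives the time, the measured TCP pose, the force, the opening and the grip force at its end, in the units of the state.
- r.read_state(): the state, without advancing time (a new reading comes with each control period).
- r.camera(name): name is "side" or "top"; returns a dict with "image" (400x640x3 uint8, blue, green, red), "vertical_fov" (degrees; the focal length in pixels is half the picture's height over the tangent of half this angle, whatever the lens; pixels are square), "cx", "cy" (the principal point, pixels), "cam_to_world" (4x4, takes a point from camera to world coordinates). Camera axes: x right, y down, z forward; pixel columns grow to the right and rows downward; lengths in m; the calibration is good to about 2 mm. A picture is of the moment at which its call begins. There is no depth.
- r.close_job(): hands the job in; it is judged then, once.
The state is a dict: "time": time; "joint_positions": joint angles; "joint_vel": joint speeds; "joint_torque": joint torques, N m; "ee_pos": TCP position; "eef_rot": TCP orientation; "ft_force": force on the tool from outside, world axes, zero at the start; "torque": the same for the moment, N m; "width": finger opening in m; "grip_force": force on a finger pad.
Only numpy, scipy, OpenCV 4.12 (cv2) and the standard library are available. Lean on these libraries where they do the work, as an engineer would, in place of code of your own. Each camera call takes 0.05 s, during which the arm holds its last target. There are 200 camera calls.

## Task

Draw the taller of the two lint screens straight up out of the drying rack by the grip on its upper edge, and carry it over the row of pots and bottles, higher than all of them. Stop with it upright, lined up with the filter slot in the top of the low white air dryer so that it could be lowered straight in, its lower edge hovering about 2 cm above the slot, and finish still holding it there, so that its edges can be checked first: do not let it touch the dryer, and leave the shorter screen and everything in the row as they stand.

Things in the scene. Friction and masses are not known exactly. Their poses are not given: they have to be found in the camera images.
- screen_center (a point): centre of the taller lint screen: fine wire mesh in a bare aluminium frame, 120 mm long (its x), 6 mm thick (y), 120 mm high (z), 0.1 to 0.2 kg; the same either way round. Grip: grey ribbed bar in the middle of the upper edge, 64 mm long, 12 mm thick, 24 mm high, flush with the frame's top, so its middle is 48 mm above this point. It stands in either slot of the rack, on the rack's floor
- screen_foot (a point): middle of the lower edge of the taller screen, 60 mm straight below its centre; same axes
- short_screen_center (a point): centre of the shorter lint screen, which looks alike but is only 80 mm high (120 mm long, 6 mm thick); it stands in the rack's other slot, 45 mm beside the taller one and parallel to it, and stays there
- rack: fixed white drying rack, 150 (x) by 92 mm (y), origin at the middle of its underside. Floor 12 mm above the worktop; two slots along its x at y = +22.5 and -22.5 mm, 9 mm wide, between fins at both ends that reach 72 mm up. Screens stand parallel to its x and lift straight out. It may stand left of the row and the dryer right, or the other way round
- dryer: fixed low white air dryer with louvred long sides, 200 mm (x) by 110 mm (y), 88 mm high, origin at the middle of its underside. (Mind the wall shelf: its brackets hang 0.46 m above the worktop along the back and right; the nearest bracket ends about 0.45 m ahead and 0.31 m right of the base, so draw the arm back before swinging left from the start.)
- slot (a point): centre of the mouth of the filter slot in the dryer's top, level with the top of its grey rim, 88 mm above the worktop. The opening is 140 mm long (x) and 24 mm wide (y); z up
- soda_jar: small jar with dark lid, 44 mm across, 105 mm high; origin under its centre. One of the row of four loose things that stand one behind the other, in any order, between rack and dryer
- candle: candle in a clear glass, 76 mm across, 90 mm high, in the row; origin under its centre
- scent_oil: small dropper bottle, 34 mm across, 102 mm high, in the row; origin under its centre
- balm_pot: low round pot, 69 mm across, 41 mm high, in the row; origin under its centre
Mind the look-alikes: they are no part of the job. Of the things like the candle, leave any that is blue or yellow; of the rest the larger one is meant.

How it is judged:
On the way:
1. the taller screen is drawn up out of the rack, held by the gripper (height (world z) of screen_foot above 0.08 m and contact force between the fingers and screen above 0.5 N), for 0.1 s.
At the end, for the whole second after the job is handed in: Taller screen held still in the fingers, lower edge 6-35 mm above the slot, centred within 9 mm along and 8 mm across, turned and upright within 0.1 rad, not touching the dryer; shorter screen within 15 mm and the row within 20 mm (and 0.3 rad) of where they stood (x of screen_foot in the frame of slot between -0.009 and 0.009 m and y of screen_foot in the frame of slot between -0.008 and 0.008 m and z of screen_foot in the frame of slot between 0.006 and 0.035 m and angle between the x axis of screen_foot and the x axis of slot, either way round below 0.1 rad and angle between screen_foot's own z axis and vertical below 0.1 rad and contact force between the fingers and screen above 0.5 N and contact force between screen and dryer below 0.05 N and linear speed of screen below 0.015 m/s and distance of short_screen_center from where it was at the start of the episode below 0.015 m and distance of each of soda_jar, candle, scent_oil, balm_pot from where it was at the start of the episode below 0.02 m and angle between each of soda_jar, candle, scent_oil, balm_pot's own z axis and vertical below 0.3 rad); the arm keeps its last pose, push and grip.
It fails at once if the carried screen touches the dryer (contact force between screen and dryer above 0.5 N).
It fails at once if the screen crosses the row lower than the tallest thing in it (world y of screen_foot between 0.19 and 0.31 m and height (world z) of screen_foot below 0.105 m).
It fails at once if the shorter screen is pulled from its place (distance of short_screen_center from where it was at the start of the episode above 0.02 m).
It fails at once if something in the row is shoved or knocked over (distance of any of soda_jar, candle, scent_oil, balm_pot from where it was at the start of the episode above 0.025 m or angle between any of soda_jar, candle, scent_oil, balm_pot's own z axis and vertical above 0.4 rad).
It also fails if it takes over 43 s, if anything falls off the work surface, if the arm or the gripper's body presses on something with over 40 N, if the wrist force passes 120 N, or if a joint passes its speed limit or range.

## Working session

There is one attempt and no reset: what is moved stays moved. The work goes in short steps, Python scripts to look and compute and a tool call to move; the robot and the scene stay as the last step left them, time stands still between calls to the robot, and variables do not carry over. Pictures are saved under pics/ and viewed, at most 10 in all, crops included, and the job is handed in when it is done.

Besides the shell and the picture viewer there is one more tool, called by a JSON object that holds its "api" and its "payload". move_arm: Moves the arm, as the interface text tells. Its arguments: {"type":"object","properties":{"targets":{"type":"array"},"grip_force":{"type":"number"}},"required":["targets"]}

```bash
mkdir -p pics; ls; cat > h.py <<'E'
import numpy as np,cv2
from bench import r
def shot(n,f):
    c=r.camera(n); cv2.imwrite(f,c["image"]); np.save(f[:-4]+'.npy',c,allow_pickle=True); return c
def load(f): return np.load(f,allow_pickle=True).item()
def ray(c,u,v):
    T=np.array(c["cam_to_world"]); f=c["image"].shape[0]/2/np.tan(np.radians(c["vertical_fov"])/2)
    d=T[:3,:3]@np.array([(u-c["cx"])/f,(v-c["cy"])/f,1]); return T[:3,3],d
def onz(c,u,v,z):
    o,d=ray(c,u,v); return o+d*(z-o[2])/d[2]
def proj(c,p):
    T=np.array(c["cam_to_world"]); f=c["image"].shape[0]/2/np.tan(np.radians(c["vertical_fov"])/2)
    q=T[:3,:3].T@(np.array(p)-T[:3,3]); return q[0]/q[2]*f+c["cx"],q[1]/q[2]*f+c["cy"]
E
python3 - <<'E'
from h import *
for n in("side","top"):
    c=shot(n,f"pics/{n}0.png"); print(n,c["vertical_fov"],c["cx"],c["cy"],np.round(c["cam_to_world"],3).tolist())
print(r.read_state())
E
```

```text
pics
side 46.366273427162625 317.6866225757781 203.32988588570205 [[-0.634, -0.623, 0.458, 0.118], [-0.773, 0.519, -0.365, 0.626], [-0.011, -0.586, -0.81, 0.795], [0.0, 0.0, 0.0, 1.0]]
top 45.22429292150913 324.3920006585764 198.35842712450395 [[0.025, -0.992, 0.127, 0.4], [-1.0, -0.025, -0.001, 0.279], [0.005, -0.127, -0.992, 1.146], [0.0, 0.0, 0.0, 1.0]]
{'time': 0.1, 'joint_positions': array([ 1.24438537,  0.33278655, -0.06471771,  1.46084345,  0.02153568,
        1.34987263, -0.08850797]), 'joint_vel': array([-0.00032959, -0.00219327,  0.00015705, -0.00362801,  0.0006381 ,
        0.00076054, -0.00121961]), 'joint_torque': array([ 1.54555888e-03, -6.24545431e+01,  2.49574729e-02, -3.90719461e+01,
       -6.12066407e-02,  3.65065620e-02,  9.81690096e-05]), 'ee_pos': array([ 0.18690348, -0.59605012,  0.22185396]), 'eef_rot': array([ 9.88483322e-01,  1.51328617e-01, -8.50637236e-05, -6.03628880e-04]), 'ft_force': array([-0.20763714,  0.51102641, -0.17627834]), 'torque': array([ 0.00730649, -0.01346434,  0.02902123]), 'grip_force': 0.0, 'width': 0.0872072796779968}
```

View pics/top0.png

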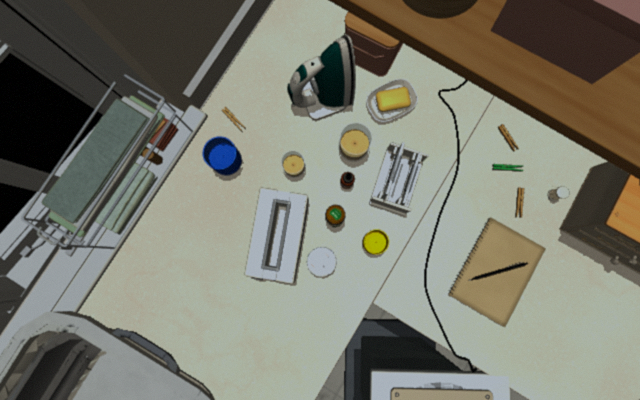

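View pics/side0.png

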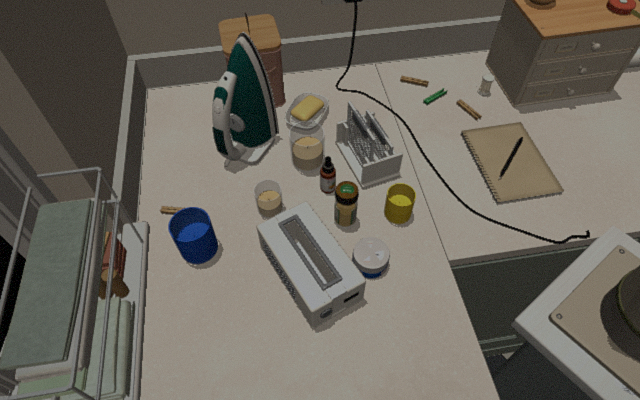

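```bash
python3 - <<'E'
from h import *
t=load('pics/top0.npy');s=load('pics/side0.npy')
a=cv2.resize(t["image"][130:225,360:440],None,fx=5,fy=5,interpolation=cv2.INTER_CUBIC)
b=cv2.resize(s["image"][95:190,325:405],None,fx=5,fy=5,interpolation=cv2.INTER_CUBIC)
cv2.imwrite('pics/c1.png',np.hstack([a,b]))
a=cv2.resize(t["image"][180:290,240:312],None,fx=5,fy=5,interpolation=cv2.INTER_CUBIC)
b=cv2.resize(s["image"][200:325,252:368],None,fx=4,fy=4,interpolation=cv2.INTER_CUBIC)
cv2.imwrite('pics/c2.png',np.hstack([a[:500],b]))
E
```

```text
(no output)
```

View pics/c1.png

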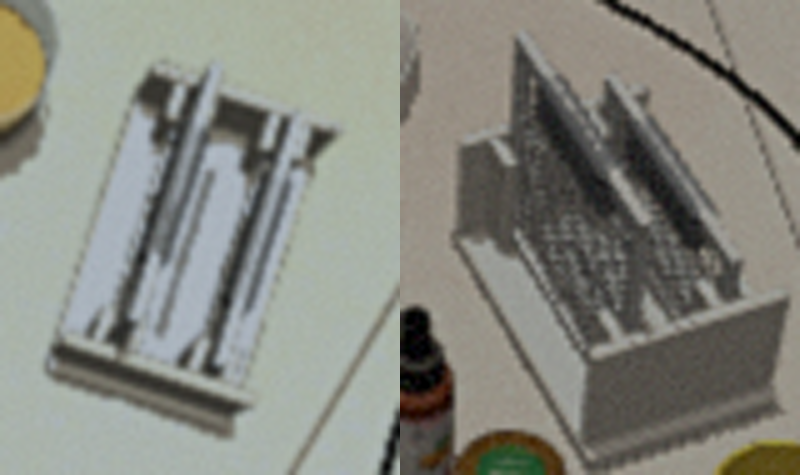

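View pics/c2.png

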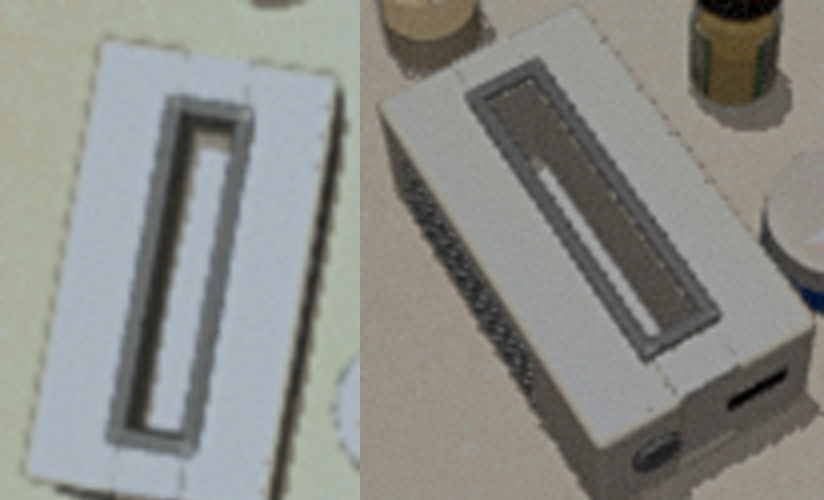

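```bash
python3 - <<'E'
from h import *
t=load('pics/top0.npy');s=load('pics/side0.npy')
T=lambda u,v,z:onz(t,360+u/5,130+v/5,z)[:2]
S=lambda u,v,z:onz(s,325+(u-400)/5,95+v/5,z)[:2]
P=lambda n,a,b:print(n,a.round(4),b.round(4),'len',np.linalg.norm(a-b).round(4),'mid',((a+b)/2).round(4),'yaw',np.arctan2(*(a-b)[::-1]).round(3))
P('tall top',T(213,68,.132),T(140,325,.132))
P('tall side',S(521,38,.132),S(655,222,.132))
P('short side',S(612,82,.092),S(740,262,.092))
P('short top',T(297,115,.092),T(225,375,.092))
P('rack front fin top(top)',T(62,340,.072),T(250,405,.072))
P('rack rear fin top(top)',T(152,65,.072),T(340,130,.072))
P('front fin side',S(592,355,.072),S(787,297,.072))
D=lambda u,v,z:onz(t,240+u/5,180+v/5,z)[:2]
E=lambda u,v,z:onz(s,252+(u-360)/4,200+v/4,z)[:2]
c=[D(167,95,.088),D(252,108,.088),D(195,455,.088),D(107,440,.088)]
P('slot top',(c[0]+c[1])/2,(c[2]+c[3])/2)
c=[E(465,95,.088),E(543,60,.088),E(720,315,.088),E(645,360,.088)]
P('slot side',(c[0]+c[1])/2,(c[2]+c[3])/2)
c=[D(103,40,.088),D(338,78,.088),D(272,498,.088),D(27,473,.088)]
P('dryer top',(c[0]+c[1])/2,(c[2]+c[3])/2)
c=[E(381,105,.088),E(575,10,.088),E(813,325,.088),E(603,445,.088)]
P('dryer side',(c[0]+c[1])/2,(c[2]+c[3])/2)
for n,u,v,z in(('candle',354,143,.09),('jar',335,214,.105),('oil',347,180,.102),('pot',321,262,.041)):print(n,onz(t,u,v,z).round(3))
E
```

```text
tall top [0.6532 0.1112] [0.5403 0.1419] len 0.117 mid [0.5968 0.1266] yaw -0.265
tall side [0.6506 0.1137] [0.5391 0.1432] len 0.1154 mid [0.5948 0.1285] yaw -0.259
short side [0.6366 0.0712] [0.5262 0.1031] len 0.1149 mid [0.5814 0.0871] yaw -0.281
short top [0.6426 0.0669] [0.5245 0.0987] len 0.1224 mid [0.5836 0.0828] yaw -0.263
rack front fin top(top) [0.5409 0.1689] [0.5136 0.084 ] len 0.0892 mid [0.5272 0.1265] yaw 1.26
rack rear fin top(top) [0.6689 0.1293] [0.6408 0.0432] len 0.0905 mid [0.6548 0.0862] yaw 1.255
front fin side [0.5399 0.17  ] [0.5115 0.0872] len 0.0876 mid [0.5257 0.1286] yaw 1.24
slot top [0.5285 0.3713] [0.3761 0.3913] len 0.1537 mid [0.4523 0.3813] yaw -0.13
slot side [0.5247 0.3719] [0.3738 0.3936] len 0.1525 mid [0.4493 0.3827] yaw -0.142
dryer top [0.5477 0.3672] [0.3597 0.3913] len 0.1895 mid [0.4537 0.3792] yaw -0.128
dryer side [0.5411 0.3737] [0.3509 0.3985] len 0.1919 mid [0.446  0.3861] yaw -0.13
candle [0.662 0.214 0.09 ]
jar [0.499 0.253 0.105]
oil [0.575 0.228 0.102]
pot [0.395 0.281 0.041]
```

The taller screen is the left one of the two in the rack (top view 402,143 to 388,195), and the shorter is the right one (419,153 to 405,205). The candle is the large one at (354,143). I'm ignoring the small candle at (293,163), the blue one at (222,154) and the yellow one at (375,242). The slot rim is around (277,234). The two views agree to about 3 mm: screen top middle (0.596, 0.1275), slot (0.451, 0.382).

Drawing the arm back first.

{"api": "move_arm", "payload": {"targets": [[[0,-4,0],[0,0,0],100],[[0,-5,0],[0,0,0],100],[[0,-5,0],[0,0,0],100],[[0,-5,0],[0,0,0],100],[[0,0,0],[0,0,0],60],[[0,0,0],[0,0,0],40]]}}

```text
time: 0.85
ee_pos: [0.1303, -0.4155, 0.2228]
eef_rot: [0.988, 0.151, 0.0, 0.0]
ft_force: [0.5, 0.7, 0.4]
width: 0.074
grip_force: 0.0
```

{"api": "move_arm", "payload": {"targets": [[[4.3,-0.2,0],[0,0,-0.1],40],[[4.3,-0.2,0],[0,0,-0.1],40],[[4.3,-0.2,0],[0,0,-0.1],40],[[4.3,-0.2,0],[0,0,-0.1],40],[[4.3,-0.2,0],[0,0,-0.1],40],[[4.3,-0.2,0],[0,0,-0.1],40],[[4.3,-0.2,0],[0,0,-0.1],40],[[4.3,-0.2,0],[0,0,-0.1],40],[[4.3,-0.2,0],[0,0,-0.1],40],[[4.3,-0.2,0],[0,0,-0.1],40],[[4.3,-0.2,0],[0,0,-0.1],40],[[4.3,-0.2,0],[0,0,-0.1],40],[[4.3,-0.2,0],[0,0,-0.1],40],[[4.3,-0.2,0],[0,0,-0.1],40],[[4.3,-0.2,0],[0,0,-0.1],40],[[0,0,0],[0,0,0],40]]}}

```text
time: 2.85
ee_pos: [0.4224, 0.0977, 0.2229]
eef_rot: [0.617, 0.787, 0.001, -0.0]
ft_force: [0.6, 0.1, 0.1]
width: 0.0347
grip_force: 0.0
```

{"api": "move_arm", "payload": {"targets": [[[-0.3,4.4,0],[0,0,-0.15],40],[[0,0,0],[0,0,-0.15],40],[[0,0,0],[0,0,-0.15],40],[[0,0,0],[0,0,-0.15],40],[[0,0,0],[0,0,-0.15],40],[[0,0,0],[0,0,-0.15],40],[[0,0,0],[0,0,-0.15],40],[[0,0,0],[0,0,0],40],[[0,0,0],[0,0,0],40]]}}

```text
time: 3.98
ee_pos: [0.4661, 0.1011, 0.2224]
eef_rot: [0.146, 0.989, 0.0, -0.0]
ft_force: [0.5, -0.1, 0.7]
width: 0.0348
grip_force: 0.0
```

```bash
cat >> h.py <<'E'
from scipy.spatial.transform import Rotation as R
def delta(x,y,z,yaw,st=None):
    "total shift (cm, tool axes now) and wz to reach TCP x,y,z with tool x at yaw, pointing down"
    st=st or r.read_state(); q=R.from_quat(st["eef_rot"]); p=st["ee_pos"]
    t=R.from_matrix(np.array([[np.cos(yaw),np.sin(yaw),0],[np.sin(yaw),-np.cos(yaw),0],[0,0,-1]]).T.T)
    print('pos',p.round(4),'yaw',np.arctan2(*q.as_matrix()[[1,0],0]).round(4),'j',st["joint_positions"].round(2))
    print('shift cm',(100*q.inv().apply(np.array([x,y,z])-p)).round(2),'turn',(q.inv()*t).as_rotvec().round(3))
E
python3 - <<'E'
from h import *
delta(.596,.1275,.2,np.pi-.28)
E
```

```text
pos [0.4661 0.1011 0.2224] yaw 2.8495 j [ 0.57  0.07 -0.9   1.8   0.05  1.3   0.94]
shift cm [-11.69   6.27   2.24] turn [ 0.001 -0.    -0.012]
```

{"api": "move_arm", "payload": {"targets": [[[-4,2,0],[0,0,-0.01],40],[[-4,2,0],[0,0,0],40],[[-3.7,2.3,0],[0,0,0],40],[[0,0,2],[0,0,0],40],[[0,0,2],[0,0,0],40],[[0,0,0],[0,0,0],40],[[0,0,0],[0,0,0],40]]}}

```text
time: 4.85
ee_pos: [0.5953, 0.1292, 0.1833]
eef_rot: [0.139, 0.99, -0.0, 0.0]
ft_force: [-0.3, -0.8, 0.7]
width: 0.0346
grip_force: 0.0
```

```bash
python3 - <<'E'
from h import *
delta(.596,.1275,.102,np.pi-.28)
t=shot('top','pics/t1.png');s=shot('side','pics/s1.png')
for c in(t,s): print(proj(c,r.read_state()["ee_pos"]))
u,v=map(int,proj(s,[.596,.1275,.15]))
b=cv2.resize(s["image"][v-60:v+60,u-60:u+60],None,fx=4,fy=4,interpolation=cv2.INTER_CUBIC);print(u-60,v-60)
u,v=map(int,proj(t,[.596,.1275,.15]))
a=cv2.resize(t["image"][v-60:v+60,u-40:u+40],None,fx=4,fy=4,interpolation=cv2.INTER_CUBIC);print(u-40,v-60)
cv2.imwrite('pics/c3.png',np.hstack([b,a]))
E
```

```text
pos [0.5953 0.1292 0.1833] yaw 2.8632 j [ 0.37  0.45 -0.86  1.52  0.35  1.33  0.76]
shift cm [-0.1  -0.14  8.13] turn [-0.     0.001  0.002]
(np.float64(397.79548452235935), np.float64(164.8564152652322))
(np.float64(363.28486900487974), np.float64(100.71682903723833))
302 53
356 107
```

View pics/c3.png

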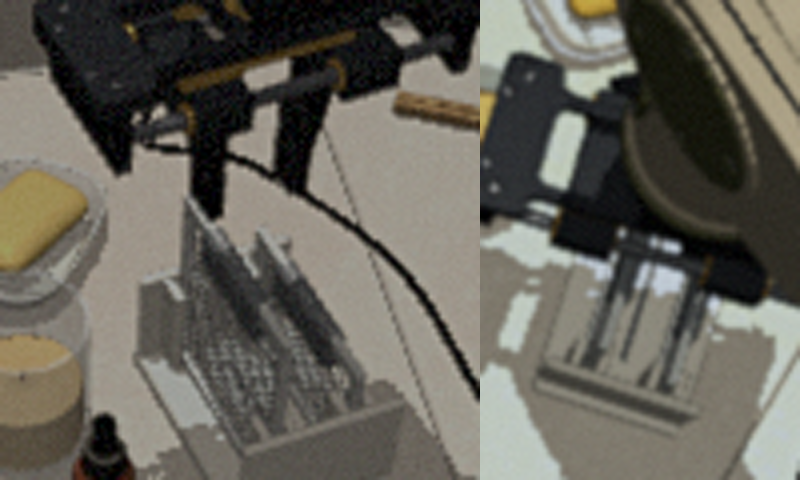

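The tips bracket the tall screen: left one at crop (208,215), right one at (295,190), midpoint over its top edge. The short screen lies outside them. Descending.

{"api": "move_arm", "payload": {"targets": [[[0,-0.1,2],[0,0,0],40],[[0,0,2],[0,0,0],40],[[0,0,2],[0,0,0],40],[[0,0,1],[0,0,0],40],[[0,0,1],[0,0,0],40],[[0,0,0],[0,0,0],40],[[0,0,0],[0,0,0],40]]}}

```text
time: 5.82
ee_pos: [0.5956, 0.1287, 0.1031]
eef_rot: [0.138, 0.99, 0.0, 0.0]
ft_force: [0.5, 0.7, 0.5]
width: 0.0349
grip_force: 0.0
```

```bash
python3 - <<'E'
from h import *
delta(.596,.1275,.102,np.pi-.28)
s=shot('side','pics/s2.png')
b=s["image"][90:190,310:410]
cv2.imwrite('pics/c4.png',cv2.resize(b,None,fx=6,fy=6,interpolation=cv2.INTER_CUBIC))
E
```

```text
pos [0.5956 0.1287 0.1031] yaw 2.8638 j [ 0.35  0.52 -0.83  1.61  0.41  1.19  0.72]
shift cm [-0.08 -0.11  0.11] turn [0.    0.001 0.002]
```

View pics/c4.png

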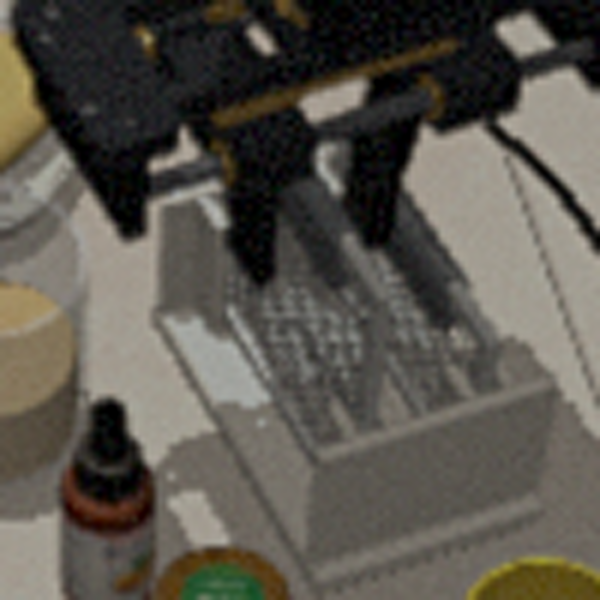

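The fingers straddle the tall screen's grip, tips at crop (262,280) and (375,240). The right finger is between the two screens and clear of the short one. Closing.

{"api": "move_arm", "payload": {"targets": [[[0,0,0],[0,0,0],20],[[0,0,0],[0,0,0],10],[[0,0,0],[0,0,0],0],[[0,0,0],[0,0,0],0],[[0,0,0],[0,0,0],0],[[0,0,0],[0,0,0],0]], "grip_force": 25}}

```text
time: 6.62
ee_pos: [0.5953, 0.1286, 0.1026]
eef_rot: [0.138, 0.99, -0.0, 0.0]
ft_force: [-0.7, -0.5, 1.8]
width: 0.0119
grip_force: 24.9
```

Width is 12 mm, so it has the grip bar. Lifting straight up 16 cm.

{"api": "move_arm", "payload": {"targets": [[[0,0,-0.5],[0,0,0],0],[[0,0,-0.5],[0,0,0],0],[[0,0,-1],[0,0,0],0],[[0,0,-1],[0,0,0],0],[[0,0,-1],[0,0,0],0],[[0,0,-1.5],[0,0,0],0],[[0,0,-1.5],[0,0,0],0],[[0,0,-1.5],[0,0,0],0],[[0,0,-1.5],[0,0,0],0],[[0,0,-1.5],[0,0,0],0],[[0,0,-1.5],[0,0,0],0],[[0,0,-1.5],[0,0,0],0],[[0,0,-1.5],[0,0,0],0],[[0,0,0],[0,0,0],0],[[0,0,0],[0,0,0],0]]}}

```text
time: 8.5
ee_pos: [0.5951, 0.1285, 0.2621]
eef_rot: [0.138, 0.99, -0.0, -0.0]
ft_force: [0.3, 0.3, -2.2]
width: 0.0117
grip_force: 24.9
```

```bash
python3 - <<'E'
from h import *
delta(.45,.382,.263,np.pi-.135)
s=shot('side','pics/s3.png');p=r.read_state()["ee_pos"];print(r.read_state()["ft_force"],r.read_state()["torque"])
u,v=map(int,proj(s,p-[0,0,.03]));u0,v0=max(u-65,0),max(v-50,0);print(u0,v0)
for k in(-.06,.06):
  print([np.round(proj(s,p+[k*np.cos(-.28),k*np.sin(-.28),dz])-np.array([u0,v0]),1)*5 for dz in(.03,-.09)])
cv2.imwrite('pics/c5.png',cv2.resize(s["image"][v0:v0+118,u0:u0+130],None,fx=5,fy=5,interpolation=cv2.INTER_CUBIC))
E
```

```text
pos [0.5951 0.1285 0.2621] yaw 2.8638 j [ 0.37  0.41 -0.88  1.41  0.31  1.47  0.79]
shift cm [20.9  20.4  -0.09] turn [-0.    -0.    -0.143]
[ 0.18335638 -0.31637223 -1.73146704] [ 0.06638387 -0.12723859 -0.03916546]
300 30
[array([423.5, 217. ]), array([389.5, 477.5])]
[array([265.5,  20. ]), array([250.5, 282.5])]
```

View pics/c5.png

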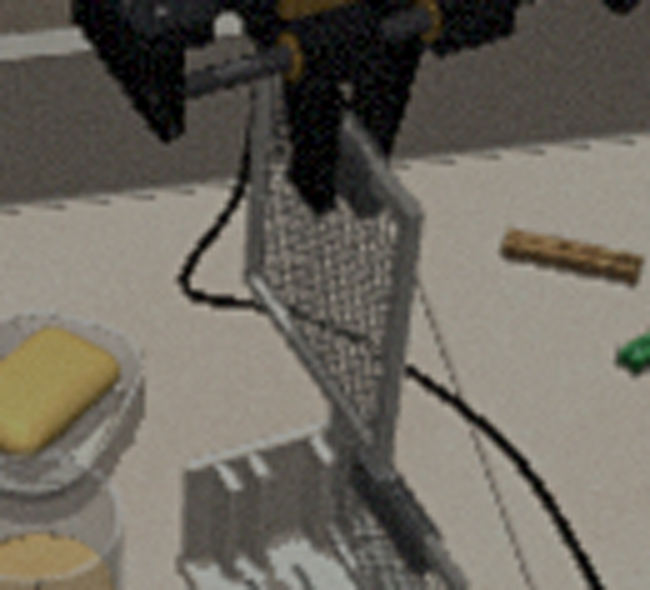

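The screen is drawn out and upright. Its lower corners at crop (380,470) and (250,280) match the prediction within about 2 px, so the foot is at TCP −0.09 m. Carrying it over.

{"api": "move_arm", "payload": {"targets": [[[1,1,0],[0,0,0],0],[[1.5,1.5,0],[0,0,0],0],[[2,2,0],[0,0,0],0],[[2,2,0],[0,0,0],0],[[2,2,0],[0,0,0],0],[[2,2,0],[0,0,0],0],[[2,2,0],[0,0,0],0],[[2,2,0],[0,0,0],0],[[2,2,0],[0,0,0],0],[[2,2,0],[0,0,0],0],[[1.5,1,0],[0,0,0],0],[[0.9,0.9,0],[0,0,-0.04],0],[[0,0,0],[0,0,-0.05],0],[[0,0,0],[0,0,-0.05],0],[[0,0,0],[0,0,0],0],[[0,0,0],[0,0,0],0]]}}

```text
time: 10.55
ee_pos: [0.4503, 0.3819, 0.2625]
eef_rot: [0.069, 0.998, -0.0, 0.0]
ft_force: [0.2, 0.4, -1.4]
width: 0.0117
grip_force: 24.9
```

```bash
python3 - <<'E'
from h import *
delta(.45,.382,.198,np.pi-.135)
s=shot('side','pics/s4.png');p=r.read_state()["ee_pos"]
u,v=map(int,proj(s,p-[0,0,.1]));u0,v0=max(u-75,0),max(v-60,0);print(u0,v0)
for k in(-.06,.06):
  print([np.round(proj(s,p+[k*np.cos(-.138),k*np.sin(-.138),dz])-np.array([u0,v0]),1)*5 for dz in(.03,-.09)])
cv2.imwrite('pics/c6.png',cv2.resize(s["image"][v0:v0+120,u0:u0+150],None,fx=5,fy=5,interpolation=cv2.INTER_CUBIC))
E
```

```text
pos [0.4503 0.3819 0.2625] yaw 3.0028 j [-0.01  0.4  -1.    1.46  0.34  1.47  0.42]
shift cm [0.04 0.01 6.45] turn [-0.     0.    -0.004]
233 166
[array([478.5, 195.5]), array([475. , 423.5])]
[array([258. , -89.5]), array([282.5, 156.5])]
```

View pics/c6.png

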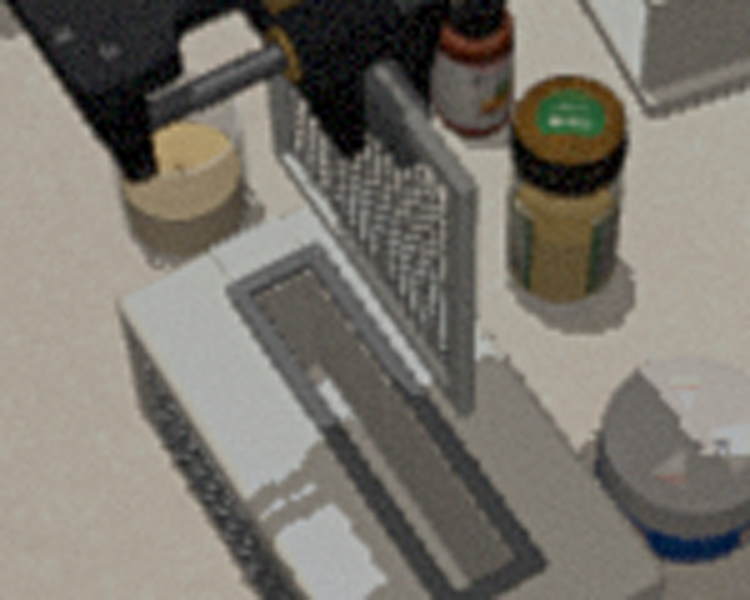

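The screen hangs square to the slot: bottom edge at crop (285,155)–(465,412), slot rim corners at (230,290), (320,245) and (548,560). Measured and predicted positions agree to about 1 px. Lowering.

{"api": "move_arm", "payload": {"targets": [[[0,0,1],[0,0,0],0],[[0,0,1.5],[0,0,0],0],[[0,0,1.5],[0,0,0],0],[[0,0,1],[0,0,0],0],[[0,0,0.7],[0,0,0],0],[[0,0,0.5],[0,0,0],0],[[0,0,0],[0,0,0],0],[[0,0,0],[0,0,0],0],[[0,0,0],[0,0,0],0]]}}

```text
time: 11.72
ee_pos: [0.4503, 0.3822, 0.2009]
eef_rot: [0.069, 0.998, 0.0, 0.0]
ft_force: [0.3, 0.8, -1.1]
width: 0.0117
grip_force: 24.9
```

```bash
python3 - <<'E'
from h import *
delta(.45,.382,.2,np.pi-.135)
out=[]
for n in('side','top'):
  s=shot(n,f'pics/{n}5.png');u0,v0=(250,195) if n=='side' else (235,175)
  out.append(cv2.resize(s["image"][v0:v0+120,u0:u0+80 if n=='top' else u0+118],None,fx=4,fy=4,interpolation=cv2.INTER_CUBIC))
  p=r.read_state()["ee_pos"]
  for k in(-.06,.06): print(n,np.round((np.array(proj(s,p+[k*np.cos(-.138),k*np.sin(-.138),-.0906]))-[u0,v0])*4))
cv2.imwrite('pics/c7.png',np.hstack(out))
E
```

```text
pos [0.4503 0.3822 0.2009] yaw 3.0037 j [-0.02  0.44 -0.99  1.55  0.37  1.36  0.39]
shift cm [ 0.03 -0.02  0.09] turn [ 0.     0.    -0.003]
side [311. 300.]
side [166.  93.]
top [139. 351.]
top [178. 130.]
```

View pics/c7.png

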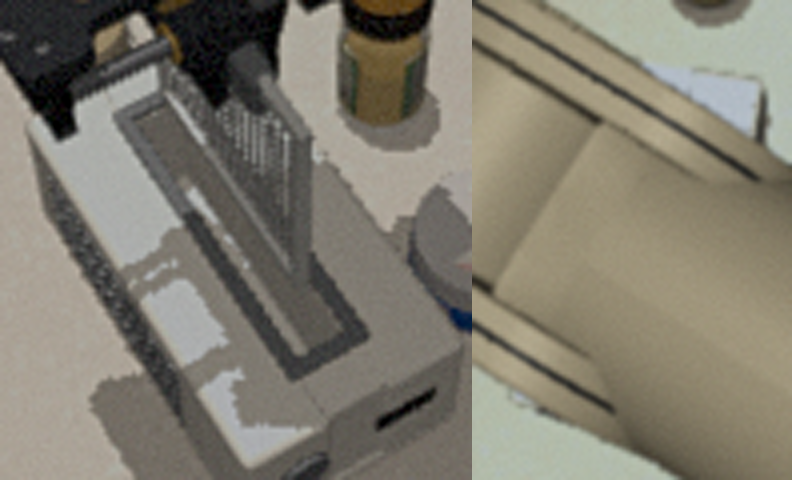

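```bash
python3 - <<'E'
from h import *
a=load('pics/side5.npy')["image"][205:295,275:350];b=load('pics/side4.npy')["image"][185:275,280:335]
f=lambda i:cv2.convertScaleAbs(cv2.resize(i,None,fx=6,fy=6,interpolation=cv2.INTER_CUBIC),alpha=1.3)
cv2.imwrite('pics/c8.png',np.hstack([f(a),f(b)]))
s=load('pics/side5.npy')
for n,s,o,p in(('5',load('pics/side5.npy'),(275,205),[.4503,.3822,.2009]),('4',load('pics/side4.npy'),(280,185),[.4503,.3819,.2625])):
  for dz in(-.0906,.0294):
    for k in(-.06,.06):
      for w in(-.003,.003): print(n,dz,k,w,np.round((np.array(proj(s,np.array(p)+[k*np.cos(-.138)-w*np.sin(-.138),k*np.sin(-.138)+w*np.cos(-.138),dz]))-o)*6))
E
```

```text
Traceback (most recent call last):
  File "h.py", line 5, in load
    def load(f): return np.load(f,allow_pickle=True).item()
                        ~~~~~~~^^^^^^^^^^^^^^^^^^^^^
FileNotFoundError: [Errno 2] No such file or directory: 'pics/side4.npy'
```

```bash
python3 - <<'E'
from h import *
a=load('pics/side5.npy')["image"][205:295,275:350];b=load('pics/s4.npy')["image"][185:275,280:335]
f=lambda i:cv2.convertScaleAbs(cv2.resize(i,None,fx=6,fy=6,interpolation=cv2.INTER_CUBIC),alpha=1.3)
cv2.imwrite('pics/c8.png',np.hstack([f(a),f(b)]))
for n,s,o,p in(('5',load('pics/side5.npy'),(275,205),[.4503,.3822,.2009]),('4',load('pics/s4.npy'),(280-75,185),[.4503,.3819,.2625])):
  for dz in(-.0906,.0294):
    for k in(-.06,.06):
      print(n,dz,k,[np.round((np.array(proj(s,np.array(p)+[k*np.cos(-.138)-w*np.sin(-.138),k*np.sin(-.138)+w*np.cos(-.138),dz]))-o)*6).tolist() for w in (-.003,.003)])
E
```

```text
5 -0.0906 -0.06 [[325.0, 384.0], [306.0, 394.0]]
5 -0.0906 0.06 [[108.0, 76.0], [90.0, 85.0]]
5 0.0294 -0.06 [[330.0, 147.0], [308.0, 158.0]]
5 0.0294 0.06 [[83.0, -183.0], [63.0, -173.0]]
4 -0.0906 -0.06 [[748.0, 390.0], [728.0, 401.0]]
4 -0.0906 0.06 [[517.0, 71.0], [498.0, 80.0]]
4 0.0294 -0.06 [[754.0, 116.0], [731.0, 128.0]]
4 0.0294 0.06 [[489.0, -225.0], [467.0, -215.0]]
```

View pics/c8.png

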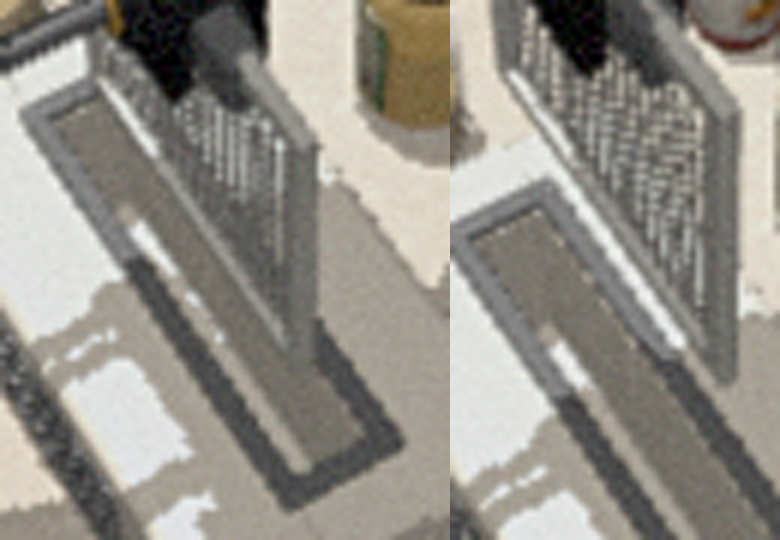

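```bash
python3 - <<'E'
from h import *
s=load('pics/side5.npy');q=load('pics/s4.npy')
A=lambda u,v,z:onz(s,275+u/6,205+v/6,z)[:2]
B=lambda u,v,z:onz(q,205+u/6,185+v/6,z)[:2]
def P(n,a,b):
  d=(a-b)/np.linalg.norm(a-b); nrm=np.array([-d[1],d[0]]); m=(a+b)/2
  print(n,a.round(4),b.round(4),'len',np.linalg.norm(a-b).round(4),'mid',m.round(4),'yaw',np.arctan2(d[1],d[0]).round(3),'mid-3mm',(m-.003*nrm).round(4))
P('screen lo 5',A(97,80,.1103),A(292,368,.1103))
P('screen lo 4',B(507,73,.1719),B(715,385,.1719))
P('near vertical top5',A(320,145,.2303),A(305,150,.2303))
P('near vertical top4',B(738,112,.2919),B(722,120,.2919))
P('rim left outer 5',A(22,115,.088),A(293,510,.088))
P('rim near outer 5',A(403,442,.088),A(293,510,.088))
P('rim diag(mid)',A(22,115,.088),A(403,442,.088))
P('rim diag0',onz(load('pics/side0.npy'),278.25,223.75,.088)[:2],onz(load('pics/side0.npy'),342,278.75,.088)[:2])
d=np.array([np.cos(-.138),np.sin(-.138)]);print('pred near end',np.array([.4503,.3822])-.06*d, 'far',np.array([.4503,.3822])+.06*d)
print(r.read_state()['torque'])
E
```

```text
screen lo 5 [0.5101 0.3744] [0.4    0.3912] len 0.1114 mid [0.4551 0.3828] yaw -0.152 mid-3mm [0.4546 0.3798]
screen lo 4 [0.5104 0.3733] [0.397  0.3928] len 0.1151 mid [0.4537 0.383 ] yaw -0.17 mid-3mm [0.4532 0.3801]
near vertical top5 [0.3924 0.3888] [0.3936 0.3925] len 0.0039 mid [0.393  0.3907] yaw -1.889 mid-3mm [0.3902 0.3916]
near vertical top4 [0.3935 0.3891] [0.3941 0.3932] len 0.0042 mid [0.3938 0.3912] yaw -1.714 mid-3mm [0.3908 0.3916]
rim left outer 5 [0.5273 0.3914] [0.3753 0.4114] len 0.1532 mid [0.4513 0.4014] yaw -0.131 mid-3mm [0.4509 0.3984]
rim near outer 5 [0.3716 0.3746] [0.3753 0.4114] len 0.037 mid [0.3735 0.393 ] yaw -1.672 mid-3mm [0.3705 0.3933]
rim diag(mid) [0.5273 0.3914] [0.3716 0.3746] len 0.1565 mid [0.4494 0.383 ] yaw 0.107 mid-3mm [0.4498 0.38  ]
rim diag0 [0.5285 0.3914] [0.3717 0.3749] len 0.1576 mid [0.4501 0.3832] yaw 0.105 mid-3mm [0.4504 0.3802]
pred near end [0.39087041 0.39045374] far [0.50972959 0.37394626]
[ 0.07734746 -0.09220554 -0.02440618]
```

The screen is about 2 mm off along and 2 mm across from the slot, in the same camera, and 0.02 rad turned. That's within tolerance, but I'll make a small correction and hand in.

{"api": "move_arm", "payload": {"targets": [[[0.2,0.2,0],[0,0,-0.02],0],[[0,0,0],[0,0,0],0],[[0,0,0],[0,0,0],0],[[0,0,0],[0,0,0],0],[[0,0,0],[0,0,0],0],[[0,0,0],[0,0,0],0]]}}

```text
time: 12.58
ee_pos: [0.4485, 0.3843, 0.2005]
eef_rot: [0.059, 0.998, -0.0, 0.0]
ft_force: [0.2, -0.3, -1.6]
width: 0.0121
grip_force: 24.9
```

```bash
python3 - <<'E'
from h import *
s=r.read_state();print(s["ee_pos"],s["width"],s["grip_force"],abs(s["joint_vel"]).max())
print(r.close_job())
E
```

```text
[0.44852337 0.38431287 0.20054735] 0.012075936219230449 24.921387266367674 0.0014735850715371633
the job is handed in; nothing more can be done
None
```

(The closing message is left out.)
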